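# File the heel pattern in the empty slotted stand

### The job

Two flat wooden shoe patterns lean side by side on the sloping rest. Take the heel pattern, the one with the rounded top, and file it on edge, rounded end up, in the slot of the empty stand: lower it to the bottom of the slot rather than dropping it in, and let go. Leave the pointed pattern on the rest.

Things in the scene. Friction and masses are not known exactly. Their poses are not given: they have to be found in the camera images.
- heel_mid (a point): Centre of the pattern to file: a plywood board 10 mm thick, 64 mm wide, 120 mm long, about 60 g, foot straight, top end a half circle (radius 32 mm). The point is 60 mm from the foot, mid-width, mid-thickness. Axes: x through the thickness, y across the width, z from foot to rounded top. It starts on the rest, on either side of the pointed one, top tipped 30 degrees from vertical towards the robot.
- toe_mid (a point): Centre of the other pattern on the rest, which stays there: the same 10 x 64 x 120 mm board with the same axes, but its top end comes to a right-angled point. Loose; its centre is 136 mm from the heel pattern's.
- rest: Fixed wooden sloping rest, 270 mm long (y), up to 81 mm high; origin at the centre of its underside. Its face backs the boards on their robot side up to 55 mm from their foot; a ledge without a lip carries the foot 30 mm above the table. The boards' upper 65 mm are free on both faces; they come off along their own z or straight up.
- stand: The empty stand: fixed brown wooden block 60 (x) by 120 (y) by 70 mm high; slot in its middle, open at the top, 30 mm wide (x), 90 mm long (y), floor 12 mm above the table. Origin at the centre of its underside, z up. A twin stand, 155 to 310 mm away on either side, already holds a pointed pattern that stands out 62 mm above it.
There are look-alikes about, which are no part of the job. Leave any pink or red look-alike of the stand alone.

How it is judged:
On the way:
1. the heel pattern, still held, is lowered upright in the slot to within about 18 mm of its floor (x of heel_mid in the frame of stand between -0.022 and 0.022 m and y of heel_mid in the frame of stand between -0.025 and 0.025 m and z of heel_mid in the frame of stand between 0.05 and 0.09 m and angle between heel_mid's own z axis and vertical below 0.42 rad and contact force between the fingers and heel above 0.5 N), for 0.1 s.
At the end, for the whole second after the job is handed in: Heel pattern at rest on the empty stand's slot floor, rounded end up, let go: centre within 22 mm across and 25 mm along the slot, 60 to 84 mm above the stand's underside, leaning under 0.42 rad; pointed pattern moved under 30 mm (x of heel_mid in the frame of stand between -0.022 and 0.022 m and y of heel_mid in the frame of stand between -0.025 and 0.025 m and z of heel_mid in the frame of stand between 0.06 and 0.084 m and angle between heel_mid's own z axis and vertical below 0.42 rad and linear speed of heel below 0.03 m/s and contact force between the fingers and heel below 0.1 N and distance of toe_mid from where it was at the start of the episode below 0.03 m); the robot touches nothing.
It fails at once if the pointed pattern is displaced by more than 30 mm (distance of toe_mid from where it was at the start of the episode above 0.03 m).
It also fails if it takes over 38 s, if anything falls off the work surface, if the arm or the gripper's body presses on something with over 40 N, if the wrist force passes 120 N, or if a joint passes its speed limit or range.

### The arm

A 7-joint arm with a two-finger parallel gripper is mounted at the origin on the work surface. World frame = base frame: x ahead of the robot, y to its left, z up, the work surface at z = 0. Lengths are in m, angles in rad, forces in N, time in s.
With the tool pointing down it reaches from about 0.4 to 0.85 m from the base axis. Payload 6.9 kg.
Tool frame: the origin (TCP) lies on the centre line of the jaws, within the pads' length; the fingertips stand 25 mm ahead of it and the grasp point (between the pads) lies 6 mm ahead of it; z points along the fingers, y is the line along which they close (so a half turn about z gives the same grasp; the last joint's range is limited). The gripper opens to 85 mm and grips with 20 to 120 N. Pads are 22 mm wide; open, the fingers measure 114 mm over their backs; the gripper's body (76 mm by 85 mm) begins 54 mm behind the grasp point. The pads swing forward as they close: fully open they stand 13 mm farther back than shut.
Start: joints at [1.425, 0.507, -0.238, 1.5, 0.126, 1.149, -0.155], TCP at [0.156, -0.605, 0.256] pointing down, gripper open.
Joint ranges: [-3.08, 3.08], [-0.24, 2.05], [-1.43, 1.35], [0, 2.5], [-1.52, 4.66], [0.17, 1.96], [-2.89, 2.89]. Speed limits (rad/s): [2.39, 2.39, 3.14, 3.14, 3.14, 3.14, 3.14].

### API

Orientations are given as a unit quaternion [x, y, z, w].
In Python, from station import status, optics, job, spot_in, trace gives the robot as it stands.
- The arm moves only by the shell command python3 -m inch 'ROWS'. ROWS is JSON, a list that holds one entry, the list of rows, each a list of 7 numbers: the turn, a rotation vector about the tool's x, y, z in rad, then the shift along the tool's x, y, z in m, then the finger opening in m, from 0 to 0.0854. A call has 1 to 20 rows; each row is the pose to reach, as a shift and turn from the pose commanded when the call began, along the tool's axes at that moment; what a row does not reach only later rows make up. A row lasts 1/10 s, in which the tool goes at most 50 mm and 8.59 degrees, less where a joint would pass 70% of its speed; a pose out of reach is approached as far as the arm can. A call with a gripper value outside its range is refused whole. The fingers move at their own pace and stop on an object; the grip force is fixed at half the most. Time passes only in rows, so rows that repeat a pose let the fingers close. It gives the time, the measured TCP pose, the force, the opening and the grip force at its end, in the units of the state.
- status.sense(): the state, without advancing time (a new reading comes with each control period).
- optics.capture(name): name is "scene" or "top" or "wrist"; returns (picture, depth): 480x640x3 uint8, blue, green, red; 480x640 float32, m along the optical axis (not along the pixel's ray), 0 where there is no reading.
- optics.camera_info(name): a dict with "vertical_fov" (degrees; the focal length in pixels is half the picture's height over the tangent of half this angle, whatever the lens; pixels are square), "cx", "cy" (the principal point, pixels), "k1" (the pictures are not rectified: a ray, as slopes to the right and down, at radius r is drawn at 1 + k1 r^2 times it, then the intrinsics apply), "xyz" and "rotation" of the camera in the world. Camera axes: x right, y down, z forward; pixel columns grow to the right and rows downward; lengths in m; the calibration is good to about 2 mm. A picture is of the moment at which its call begins: read the wrist's pose just before it. camera_info takes no time and is no camera call; for the wrist camera it gives the pose at the moment of the call.
- job.job_done(): hands the job in; it is judged then, once.
Trained networks look in the newest picture that a camera, given by its name, has taken for a name from the list of things; names that differ only in an ending like _2 or _b are one class to them, and where a whole thing is asked for, a point or a joint stands for the part that bears it (a point fixed in the world has none). Each returns a list of dicts, best first, with "score" (0 to 1); they miss things now and then, are a little off and sometimes report something else, mostly with a low value. They report only what shows in the picture. A call takes as long as a camera call. They do not tell look-alikes from the thing itself.
- spot_in(camera, label): "point" ([column, row] in pixels, amid what is visible of it).
- trace(camera, label): "pixels" (480x640 bool, what is visible of it) and "point" ([column, row] in pixels, amid what is visible of it).
The state is a dict: "time": time; "joint_positions": joint angles; "joint_vel": joint speeds; "joint_efforts": joint torques, N m; "tcp_pos": TCP position; "tool_rot": TCP orientation; "ft_force": force on the tool from outside, world axes, zero at the start; "ft_torque": the same for the moment, N m; "width": finger opening in m; "finger_force": force on a finger pad.
Only numpy, scipy, OpenCV 4.12 (cv2) and the standard library are available. Lean on these libraries where they do the work, as an engineer would, in place of code of your own. Each camera call takes 0.05 s, during which the arm holds its last target. There are 200 camera calls.

## Working session

There is one attempt and no reset: what is moved stays moved. The work goes in short steps, Python scripts to look and compute and a shell command to move; the robot and the scene stay as the last step left them, time stands still between calls to the robot, and variables do not carry over. Pictures are saved under pics/ and viewed, at most 10 in all, crops included, and the job is handed in when it is done.

```bash
mkdir -p pics; ls; cat > h.py <<'E'
import numpy as np, cv2
from scipy.spatial.transform import Rotation as R
from station import status, optics, job, spot_in, trace
def rot(i):
    r=np.array(i["rotation"],float)
    return r if r.shape==(3,3) else R.from_quat(r).as_matrix()
def K(i):
    f=240/np.tan(np.radians(i["vertical_fov"])/2)
    return np.array([[f,0,i["cx"]],[0,f,i["cy"]],[0,0,1.]]), np.array([i["k1"],0,0,0,0.])
def cloud(i,depth,mask):
    v,u=np.nonzero(mask&(depth>0)); k,d=K(i)
    n=cv2.undistortPoints(np.stack([u,v],1).astype(float)[:,None],k,d)[:,0]
    z=depth[v,u]; p=np.c_[n*z[:,None],z]
    return p@rot(i).T+np.array(i["xyz"]),u,v
def project(i,P):
    k,d=K(i); c=(np.atleast_2d(P)-np.array(i["xyz"]))@rot(i)
    return cv2.projectPoints(c,np.zeros(3),np.zeros(3),k,d)[0][:,0]
E
python3 - <<'E'
from h import *
s=status.sense(); print(s)
for n in("scene","top"):
    p,d=optics.capture(n); i=optics.camera_info(n); print(n,i)
    cv2.imwrite(f"pics/{n}0.png",p); np.savez(f"{n}0.npz",p=p,d=d)
    for l in("heel_mid","toe_mid","rest","stand"):
        for t in trace(n,l):
            P,u,v=cloud(i,d,t["pixels"])
            print(l,round(t["score"],2),np.round(t["point"]),len(P),np.round(np.median(P,0),3) if len(P) else'', np.round(P.min(0),3),np.round(P.max(0),3))
E
```

```text
pics
{'time': 0.0, 'joint_positions': array([ 1.42447546,  0.5083288 , -0.23752106,  1.50114286,  0.12569631,
        1.14890959, -0.15478803]), 'joint_vel': array([ 0.00050184, -0.00064609,  0.00102512,  0.00144878, -0.00042055,
        0.00010067, -0.00045182]), 'joint_efforts': array([-4.18000245e-04, -6.20593929e+01, -2.18729809e+00, -2.49647856e+01,
        1.27196952e-02,  1.16557663e-02,  1.40605437e-05]), 'tcp_pos': array([ 0.1555372 , -0.60485515,  0.25543166]), 'tool_rot': array([ 9.92081735e-01,  1.25590690e-01, -1.30656129e-04, -8.90296441e-04]), 'ft_force': array([ 0.54528849, -0.51776666, -0.19064897]), 'ft_torque': array([-0.01741965,  0.00766761, -0.06464743]), 'finger_force': 0.0, 'width': 0.08538458257789619}
scene {'vertical_fov': 54.85147978844235, 'cx': 321.2597529592467, 'cy': 242.09337930510378, 'k1': -0.12036004181136431, 'xyz': array([ 0.72374104, -0.40347868,  0.69199802]), 'rotation': array([ 0.91211909,  0.24674465, -0.08291817, -0.31667085])}
heel_mid 0.83 [302. 338.] 2617 [ 0.556 -0.158  0.09 ] [ 0.473 -0.188 -0.   ] [ 0.59  -0.075  0.139]
toe_mid 0.76 [
[... 656 characters left out ...]
943877879475, 'xyz': array([0.33739556, 0.01733253, 0.82224187]), 'rotation': array([-0.70165267,  0.7063556 , -0.08172983,  0.04544805])}
toe_mid 0.78 [465. 197.] 827 [ 0.559 -0.284  0.095] [ 0.527 -0.344  0.008] [ 0.596 -0.255  0.139]
rest 0.6 [421. 206.] 5495 [ 0.557 -0.219  0.013] [ 0.518 -0.395 -0.002] [ 0.632 -0.085  0.134]
stand 0.96 [275. 168.] 2798 [0.625 0.06  0.065] [ 0.584 -0.007 -0.001] [0.691 0.131 0.075]
stand 0.92 [404. 308.] 2618 [ 0.367 -0.174  0.069] [ 0.314 -0.237  0.003] [ 0.421 -0.108  0.075]
stand 0.8 [271. 246.] 2782 [0.474 0.065 0.069] [ 0.424 -0.001 -0.003] [0.541 0.13  0.075]
stand 0.75 [226. 336.] 2859 [0.319 0.135 0.069] [ 0.26   0.066 -0.003] [0.377 0.213 0.074]
```

View pics/scene0.png

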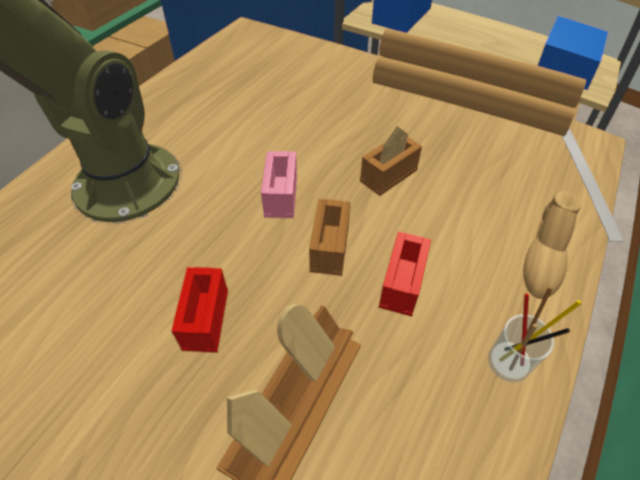

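View pics/top0.png

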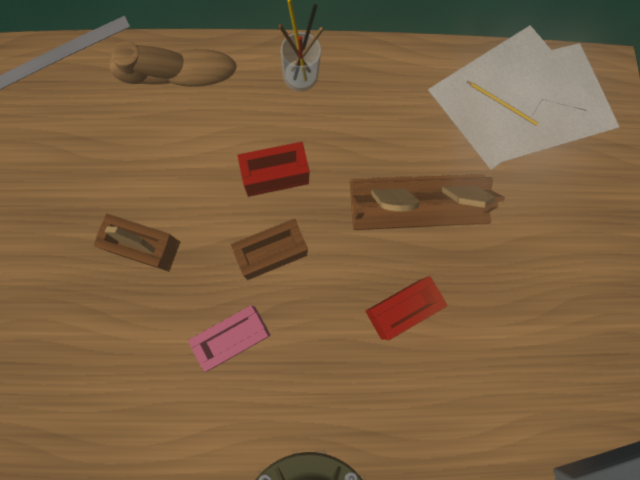

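Candidates for the heel pattern: the rounded board at scene (305,338), the pointed board at (258,427), and the filed pointed board at (395,147). I choose (305,338).

Candidates for the stand: empty brown (330,235), twin with a pattern (390,162), pink (280,184), red (405,274) and red (200,308). I choose brown (330,235). I'll check both choices in a crop and fit their poses.

```bash
python3 - <<'E'
from h import *
z=np.load("scene0.npz"); p,d=z["p"],z["d"]
cv2.imwrite("pics/crop.png",cv2.resize(p[180:400,240:400],None,fx=2.7,fy=2.7,interpolation=cv2.INTER_CUBIC))
i=optics.camera_info("scene"); optics.capture("scene")
for l in("heel_mid","toe_mid"):
    t=trace("scene",l)[0]; m=cv2.erode(t["pixels"].astype(np.uint8),np.ones((3,3)))>0
    P,u,v=cloud(i,d,m)
    rng=np.random.default_rng(0); best=0
    for _ in range(500):
        a=P[rng.choice(len(P),3,False)]; n=np.cross(a[1]-a[0],a[2]-a[0]); n/=np.linalg.norm(n)+1e-12
        k=abs((P-a[0])@n)<.002
        if k.sum()>best: best=k.sum(); kk=k
    Q=P[kk]; c=Q.mean(0); n=np.linalg.svd(Q-c)[2][2]; n*=np.sign(n[2])
    P,u,v=cloud(i,d,t["pixels"]); Q=P[abs((P-c)@n)<.004]
    y=np.cross([0,0,1],n); y/=np.linalg.norm(y); zb=np.cross(n,y); zb*=np.sign(zb[2])
    a=Q@zb; b=Q@y
    print(l,best,len(P),"n",n.round(3),"tilt",np.degrees(np.arccos(zb[2])).round(1),"yaw",np.degrees(np.arctan2(n[1],n[0])).round(1))
    for q in np.linspace(a.min(),a.max(),14)[:-1]:
        w=b[(a>=q)&(a<q+.009)]; print(round(q-a.max(),3),w.min().round(4),w.max().round(4),end=' | ')
    top=a.max(); mid=(np.percentile(b,1)+np.percentile(b,99))/2
    f=lambda h: (top-h)*zb+mid*y+(c@n-.005)*n
    print("\n top0",f(0).round(4),"mid60",f(.06).round(4),"foot",f(.12).round(4),"zb",zb.round(3),"y",y.round(3))
# stand top from both cams
for cam in("scene","top"):
    zz=np.load(cam+"0.npz"); i=optics.camera_info(cam); 
    P,u,v=cloud(i,zz["d"],np.ones((480,640),bool))
    k=(np.hypot(P[:,0]-.475,P[:,1]-.062)<.09)&(P[:,2]>.06)&(P[:,2]<.085)
    # brown only
    Q=P[k]; z0=np.median(Q[:,2]); Q=Q[abs(Q[:,2]-z0)<.004]
    r=cv2.minAreaRect((Q[:,:2]*1000).astype(np.float32)); print(cam,len(Q),z0,r)
E
```

```text
heel_mid 2253 2711 n [0.86  0.039 0.509] tilt 30.6 yaw 2.6
-0.123 -0.211 -0.1467 | -0.114 -0.211 -0.1468 | -0.104 -0.2111 -0.147 | -0.095 -0.211 -0.1468 | -0.085 -0.2115 -0.1459 | -0.076 -0.2118 -0.1469 | -0.066 -0.2113 -0.1476 | -0.057 -0.2116 -0.1467 | -0.047 -0.2119 -0.1464 | -0.038 -0.2113 -0.1459 | -0.028 -0.2115 -0.1473 | -0.019 -0.2068 -0.1501 | -0.009 -0.1994 -0.1595 | 
 top0 [ 0.5229 -0.156   0.1367] mid60 [ 0.5534 -0.1546  0.085 ] foot [ 0.5839 -0.1532  0.0334] zb [-0.508 -0.023  0.861] y [-0.045  0.999  0.   ]
toe_mid 2707 3158 n [0.861 0.042 0.506] tilt 30.4 yaw 2.8
-0.122 -0.3482 -0.2841 | -0.113 -0.349 -0.2848 | -0.104 -0.3491 -0.2849 | -0.094 -0.3488 -0.2852 | -0.085 -0.3487 -0.2851 | -0.075 -0.3492 -0.2856 | -0.066 -0.3491 -0.2844 | -0.057 -0.3492 -0.2846 | -0.047 -0.3491 -0.2843 | -0.038 -0.3488 -0.2847 | -0.028 -0.346 -0.2901 | -0.019 -0.3354 -0.2985 | -0.009 -0.3264 -0.3093 | 
 top0 [ 0.5301 -0.2917  0.1362] mid60 [ 0.5605 -0.2903  0.0844] foot [ 0.5908 -0.2888  0.0327] zb [-0.505 -0.025  0.863] y [-0.048  0.999  0.   ]
scene 1170 0.06864836957276671 ((473.6199951171875, 64.96472930908203), (60.30805587768555, 122.61609649658203), 22.360870361328125)
top 1538 0.07057364491057316 ((473.49481201171875, 65.60633850097656), (60.41610336303711, 120.38384246826172), 22.4090576171875)
```

View pics/crop.png

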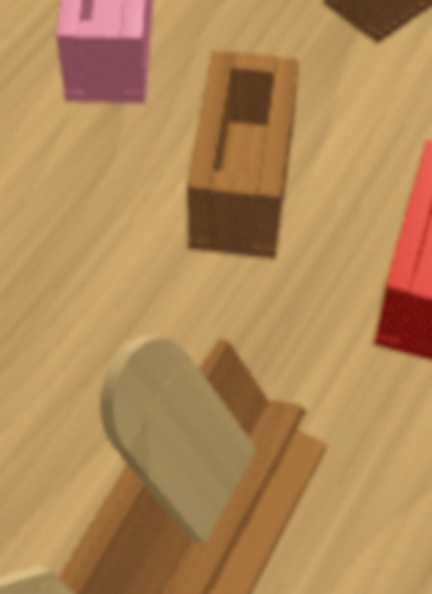

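The crop confirms the picks: the rounded board is at crop (175,430), and the empty brown stand at crop (245,130). Next I work out the pre-grasp row, with the tool along the board's own z.

```bash
cat >> h.py <<'E'
ZB=np.array([-.506,-.024,.862]); ZB/=np.linalg.norm(ZB)
N=np.array([.8605,.0405,.5075]); N-=ZB*(N@ZB); N/=np.linalg.norm(N)
MID=np.array([.5534,-.1546,.085])
RG=np.c_[np.cross(N,-ZB),N,-ZB]
ST=np.array([.4735,.0653]); a=np.radians(22.4); XS=np.array([np.cos(a),np.sin(a),0])
RS=np.c_[np.cross(XS,[0,0,-1.]),XS,[0,0,-1.]]
def row(p,Rt):
    s=status.sense(); R0=R.from_quat(s["tool_rot"])
    print("row",(R0.inv()*R.from_matrix(Rt)).as_rotvec().round(3),(R0.inv().apply(p-s["tcp_pos"])).round(4),"t",s["time"],"w",s["width"])
E
python3 -c "
from h import *
print(RG.round(3)); row(MID+.136*ZB,RG)"
```

```text
[[-0.047  0.861  0.506]
 [ 0.999  0.041  0.024]
 [ 0.     0.507 -0.862]]
row [-0.445  0.362 -1.332] [ 0.43   -0.3514  0.054 ] t 0.65 w 0.08548346332696408
```

```bash
python3 -m inch '[[[-0.445,0.362,-1.332,0.43,-0.351,0.054,0.06],[-0.445,0.362,-1.332,0.43,-0.351,0.054,0.06],[-0.445,0.362,-1.332,0.43,-0.351,0.054,0.06],[-0.445,0.362,-1.332,0.43,-0.351,0.054,0.06],[-0.445,0.362,-1.332,0.43,-0.351,0.054,0.06],[-0.445,0.362,-1.332,0.43,-0.351,0.054,0.06],[-0.445,0.362,-1.332,0.43,-0.351,0.054,0.06],[-0.445,0.362,-1.332,0.43,-0.351,0.054,0.06],[-0.445,0.362,-1.332,0.43,-0.351,0.054,0.06],[-0.445,0.362,-1.332,0.43,-0.351,0.054,0.06],[-0.445,0.362,-1.332,0.43,-0.351,0.054,0.06],[-0.445,0.362,-1.332,0.43,-0.351,0.054,0.06],[-0.445,0.362,-1.332,0.43,-0.351,0.054,0.06],[-0.445,0.362,-1.332,0.43,-0.351,0.054,0.06],[-0.445,0.362,-1.332,0.43,-0.351,0.054,0.06],[-0.445,0.362,-1.332,0.43,-0.351,0.054,0.06],[-0.445,0.362,-1.332,0.43,-0.351,0.054,0.06],[-0.445,0.362,-1.332,0.43,-0.351,0.054,0.06],[-0.445,0.362,-1.332,0.43,-0.351,0.054,0.06],[-0.445,0.362,-1.332,0.43,-0.351,0.054,0.06]]]'
python3 - <<'E'
from h import *
row(MID+.136*ZB,RG); row(MID+.036*ZB,RG)
p,d=optics.capture("wrist"); i=optics.camera_info("wrist")
t=trace("wrist","heel_mid"); print(len(t),status.sense()["joint_positions"])
for x in t[:2]:
    P,u,v=cloud(i,d,x["pixels"]); Q=P-MID
    print(x["score"],x["point"],len(P),"n",np.percentile(Q@N,[5,50,95]).round(4),"y",np.percentile(Q@RG[:,0],[2,98]).round(4),"z",np.percentile(Q@ZB,[2,50,98]).round(4))
q=[project(i,MID+a*N+b*RG[:,0]+c*ZB)[0] for a in(-.005,.005) for b,c in((-.032,.028),(0,.06),(.032,.028))]
for c in q: cv2.circle(p,tuple(int(x) for x in c),3,(0,0,255),-1)
cv2.imwrite("pics/w1.png",p)
E
```

```text
time: 2.65
tcp_pos: [0.4844, -0.159, 0.2022]
tool_rot: [0.667, 0.698, 0.19, 0.181]
ft_force: [0.7, 0.1, 0.1]
width: 0.06
finger_force: 0.0
row [-0.     0.001 -0.001] [0.0011 0.0002 0.0001] t 2.65 w 0.059985425503060255
row [-0.     0.001 -0.001] [0.0012 0.0002 0.1001] t 2.65 w 0.059985425503060255
1 [ 0.69138338  0.25189844 -0.34134023  2.29106775 -0.80209618  0.17828649
  1.18947614]
0.67 [322.7, 234.6] 2098 n [-0.0055 -0.0015  0.003 ] y [-0.027   0.0309] z [-0.0602  0.0536  0.06  ]
```

View pics/w1.png

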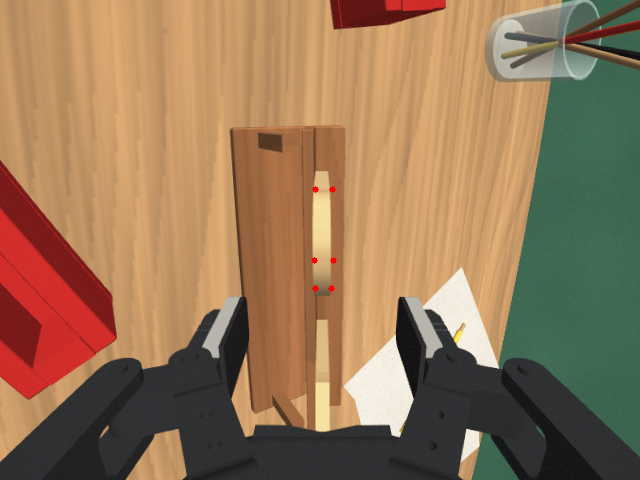

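The wrist view shows the board centred between the open fingers, rim at columns 313–331 and rows 170–295. The predicted marks fit to about 2 mm along y. I'll advance along the board's z.

```bash
python3 -m inch '[[[0,0,0,0.003,0,0.03,0.06],[0,0,0,0.003,0,0.06,0.06],[0,0,0,0.003,0,0.08,0.06],[0,0,0,0.003,0,0.09,0.06],[0,0,0,0.003,0,0.1,0.06],[0,0,0,0.003,0,0.1,0.06],[0,0,0,0.003,0,0.1,0.06]]]'
python3 -c "
from h import *
row(MID+.036*ZB+.002*RG[:,0],RG); print(status.sense()['joint_positions'])"
```

```text
time: 3.45
tcp_pos: [0.5414, -0.1592, 0.134]
tool_rot: [0.668, 0.701, 0.185, 0.167]
ft_force: [0.4, 0.6, -0.4]
width: 0.0598
finger_force: 0.0
row [-0.028 -0.013 -0.002] [ 0.0058 -0.014   0.0129] t 3.45 w 0.05984289965107022
[ 0.41283001  0.43607095 -0.06684139  2.23553765 -1.52245683  0.17556516
  1.88760005]
```

Two joints are at their limits: j5 at -1.52 and j6 at about 0.17, so the wrist is near singular. I'll fit a quick kinematic model from the poses seen so far and look for a sideways tilt about the closing axis that is reachable at both the rest and the stand.

```bash
cat > kin.py <<'E'
from h import *
import itertools
from scipy.optimize import least_squares
D=[([1.42447546,.5083288,-.23752106,1.50114286,.12569631,1.14890959,-.15478803],[.1555372,-.60485515,.25543166],[.992081735,.12559069,-.00013,-.00089]),
([.69138338,.25189844,-.34134023,2.29106775,-.80209618,.17828649,1.18947614],[.4844,-.159,.2022],[.667,.698,.19,.181])]
s=status.sense(); D.append((s["joint_positions"],s["tcp_pos"],s["tool_rot"]))
def chain(q,sg):
    T=[R.identity()]
    for j in range(7): T.append(T[-1]*R.from_rotvec(sg[j]*q[j]*np.eye(3)[[2,1][j%2]]))
    return T
best=(9,)
for t in itertools.product([1,-1],repeat=4):
    sg=[t[0],1,t[1],1,t[2],1,t[3]]
    def f(x): return np.concatenate([((R.from_quat(o).inv())*R.from_euler('z',x[0])*chain(q,sg)[-1]*R.from_euler('z',x[1])).as_rotvec() for q,_,o in D])
    for b,c in itertools.product([0,1.57,3.14,-1.57],repeat=2):
        r=least_squares(f,[b,c])
        if r.cost<best[0]: best=(r.cost,sg,r.x)
SG,OFF=best[1],best[2]
# positions: base d, offsets x,z after joints 2,4,6
def A(q):
    B=R.from_euler('z',OFF[0]); T=[B*t for t in chain(q,SG)]
    c=[np.array([0,0,1.])]
    for k in(3,5,7): c.append(T[k].as_matrix()[:,2])
    for k in(2,): c.append(T[k].as_matrix()[:,0])
    return np.array(c).T
M=np.vstack([A(q) for q,_,_ in D]); y=np.concatenate([p for _,p,_ in D])
L,_,rk,_=np.linalg.lstsq(M,y,rcond=None)
def fk(q): return A(q)@L,(R.from_euler('z',OFF[0])*chain(q,SG)[-1]*R.from_euler('z',OFF[1]))
LO=np.array([-3.08,-.24,-1.43,0,-1.52,.17,-2.89]);HI=np.array([3.08,2.05,1.35,2.5,4.66,1.96,2.89])
def ik(p,Rt,q0):
    Rt=R.from_matrix(Rt)
    g=lambda q:np.r_[(fk(q)[0]-p)*5,(fk(q)[1].inv()*Rt).as_rotvec(),(q-q0)*1e-3]
    r=least_squares(g,np.clip(q0,LO+.03,HI-.03),bounds=(LO+.02,HI-.02))
    return r.x,np.abs(g(r.x)[:6]).max()
E
python3 - <<'E'
from kin import *
print(best,L.round(3),np.abs(M@L-y).max().round(4)); q0=D[2][0]
G=MID+.030*ZB+.002*RG[:,0]
for b in(-35,-25,-15,0,15,25,35):
    rb=R.from_rotvec(np.radians(b)*np.array([0,1,0])).as_matrix()
    Rg=RG@rb; q,e=ik(G-.006*Rg[:,2],Rg,q0)
    q1,e1=ik(G-.056*Rg[:,2]+.1*ZB,Rg,q)
    Rs=RS@rb; q2,e2=ik(np.r_[ST,.104]-.006*Rs[:,2],Rs,q1)
    print(b,e.round(4),q.round(2),e1.round(4),e2.round(4),q2.round(2),"tz",Rg[:,2].round(2))
E
```

```text
(np.float64(3.973570237189792e-07), [-1, 1, -1, 1, -1, 1, -1], array([4.08915955e-04, 1.57153220e+00])) [0.212 0.549 0.35  0.274 0.054] 0.0168
-35 0.1244 [-0.69  0.92  1.33  2.17 -1.5   0.37  1.43] 0.0993 0.0 [-1.06  0.77  1.07  2.16 -0.14  0.41  0.32] tz [ 0.44 -0.55 -0.71]
-25 0.1355 [-0.58  0.8   1.27  2.18 -1.5   0.5   1.58] 0.0 0.0 [-1.07  0.86  1.33  2.12 -0.75  0.66  1.03] tz [ 0.48 -0.4  -0.78]
-15 0.1192 [-0.41  0.68  1.12  2.19 -1.5   0.58  1.73] 0.0 0.0 [-0.97  0.82  1.33  2.1  -0.84  0.81  1.18] tz [ 0.5  -0.24 -0.83]
0 0.0547 [ 0.41  0.46 -0.05  2.23 -1.5   0.19  1.89] 0.0 0.0 [-0.47  0.51  0.54  2.11 -0.44  0.64  0.77] tz [ 0.51  0.02 -0.86]
15 0.0 [ 0.57  0.52 -0.08  2.19 -1.35  0.47  1.87] 0.0 0.0 [-0.14  0.51  0.24  2.06 -0.51  0.77  0.87] tz [ 0.48  0.28 -0.83]
25 0.0 [ 0.63  0.58 -0.06  2.11 -1.18  0.68  1.78] 0.0 0.0 [ 0.01  0.55  0.12  2.03 -0.58  0.89  0.96] tz [ 0.44  0.44 -0.78]
35 0.0 [ 0.68  0.64 -0.07  2.02 -1.07  0.88  1.72] 0.0 0.0 [ 0.13  0.61  0.04  1.98 -0.64  1.01  1.04] tz [ 0.39  0.59 -0.71]
```

A sideways tilt of +20° is reachable in both places, with the gripper body leaning clear of the pointed pattern by about 40 mm. I'll back off first, then work out the tilted pre-grasp.

```bash
cat >> h.py <<'E'
RB=R.from_rotvec([0,np.radians(20),0]).as_matrix()
RG2=RG@RB; RS2=RS@RB; G=MID+.030*ZB+.002*RG[:,0]
E
python3 -m inch '[[[0,0,0,0,0,-0.03,0.06],[0,0,0,0,0,-0.06,0.06],[0,0,0,0,0,-0.07,0.06],[0,0,0,0,0,-0.07,0.06]]]'
python3 -c "
from h import *
row(G-.086*RG2[:,2],RG2)"
```

```text
time: 3.85
tcp_pos: [0.5076, -0.1622, 0.1976]
tool_rot: [0.668, 0.701, 0.185, 0.169]
ft_force: [0.4, -0.3, 0.4]
width: 0.06
finger_force: 0.0
row [-0.024  0.338 -0.005] [-0.0221 -0.0171  0.0098] t 3.85 w 0.06004653331425548
```

```bash
python3 -m inch '[[[-0.024,0.338,-0.005,-0.022,-0.017,0.01,0.06],[-0.024,0.338,-0.005,-0.022,-0.017,0.01,0.06],[-0.024,0.338,-0.005,-0.022,-0.017,0.01,0.06],[-0.024,0.338,-0.005,-0.022,-0.017,0.01,0.06],[-0.024,0.338,-0.005,-0.022,-0.017,0.01,0.06],[-0.024,0.338,-0.005,-0.022,-0.017,0.01,0.06],[-0.024,0.338,-0.005,-0.022,-0.017,0.01,0.06],[-0.024,0.338,-0.005,-0.022,-0.017,0.01,0.06]]]'
python3 -c "
from h import *
row(G-.086*RG2[:,2],RG2);row(G-.006*RG2[:,2],RG2); print(status.sense()['joint_positions'].round(2))"
```

```text
time: 4.65
tcp_pos: [0.4994, -0.1828, 0.1784]
tool_rot: [0.622, 0.72, 0.302, 0.055]
ft_force: [0.1, 0.2, 0.3]
width: 0.0603
finger_force: 0.0
row [-0.004 -0.002  0.001] [-0.0009  0.0003 -0.0028] t 4.65 w 0.060310354407034326
row [-0.004 -0.002  0.001] [-0.0011  0.0006  0.0772] t 4.65 w 0.060310354407034326
[ 0.6   0.45  0.09  2.1  -1.06  0.77  1.68]
```

```bash
python3 -m inch '[[[-0.004,-0.002,0.001,-0.001,0,0.03,0.06],[-0.004,-0.002,0.001,-0.001,0,0.05,0.06],[-0.004,-0.002,0.001,-0.001,0,0.065,0.06],[-0.004,-0.002,0.001,-0.001,0,0.078,0.06],[-0.004,-0.002,0.001,-0.001,0,0.078,0.06],[-0.004,-0.002,0.001,-0.001,0,0.078,0.06]]]'
python3 - <<'E'
from h import *
row(G-.006*RG2[:,2],RG2); print(status.sense()['joint_positions'].round(2))
p,d=optics.capture("wrist"); cv2.imwrite("pics/w2.png",p)
E
```

```text
time: 5.25
tcp_pos: [0.5349, -0.156, 0.1145]
tool_rot: [0.623, 0.719, 0.303, 0.057]
ft_force: [0.3, -0.3, 0.3]
width: 0.0599
finger_force: 0.0
row [-0.001  0.    -0.001] [ 0.0007  0.001  -0.0006] t 5.25 w 0.05986961016594951
[ 0.58  0.57  0.    2.14 -1.27  0.62  1.85]
```

View pics/w2.png

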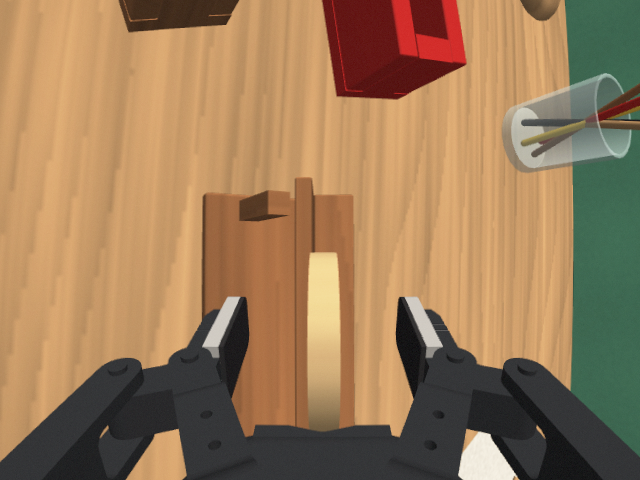

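The board's rim runs down columns 307–341, centred at column 323 between the pads (fingers at 245 and 398). I'll close on it.

```bash
python3 -m inch '[[[0,0,0,0,0.001,0,0.03],[0,0,0,0,0.001,0,0.015],[0,0,0,0,0.001,0,0.004],[0,0,0,0,0.001,0,0.004],[0,0,0,0,0.001,0,0.004],[0,0,0,0,0.001,0,0.004],[0,0,0,0,0.001,0,0.004],[0,0,0,0,0.001,0,0.004]]]'
python3 -c "
from h import *
s=status.sense(); T=R.from_quat(s['tool_rot']).as_matrix(); print('zb in tool',(T.T@ZB).round(3),'up in tool',(T.T@[0,0,1]).round(3))"
```

```text
time: 6.1
tcp_pos: [0.5355, -0.1566, 0.115]
tool_rot: [0.624, 0.718, 0.303, 0.057]
ft_force: [-3.9, -2.1, 5.6]
width: 0.0089
finger_force: 59.1
zb in tool [ 0.341 -0.001 -0.94 ] up in tool [ 0.295  0.506 -0.81 ]
```

```bash
python3 -m inch '[[[0,0,0,0.007,0,-0.019,0.004],[0,0,0,0.014,0,-0.038,0.004],[0,0,0,0.024,0,-0.066,0.004],[0,0,0,0.034,0,-0.094,0.004],[0,0,0,0.046,0.02,-0.126,0.004],[0,0,0,0.046,0.02,-0.126,0.004]]]'
python3 - <<'E'
from h import *
s=status.sense(); p,d=optics.capture("scene"); cv2.imwrite("pics/s2.png",p); i=optics.camera_info("scene"); np.savez("s2.npz",p=p,d=d)
for x in trace("scene","heel_mid")[:2]:
    P,u,v=cloud(i,d,x["pixels"]); T=R.from_quat(s["tool_rot"]).as_matrix()
    Q=(P-s["tcp_pos"]-T@[0,0,.006])@(T@RB.T)   # board frame at grasp: x=+yb, y=n, z=-zb
    k=abs(Q[:,1])<.02;Q=Q[k]
    print(x["score"],x["point"],k.sum(),np.percentile(Q,[2,50,98],0).round(4))
x=trace("scene","toe_mid")[0];P,_,_=cloud(i,d,x["pixels"]); print("toe",np.median(P,0).round(3))
print(s["joint_positions"].round(2))
# goal: grasp pt 30 above mid; mid z=.012+.06 ; hover 0.10 higher
for h in(.1,): row(np.r_[ST,.102+h]-.006*RS2[:,2],RS2)
E
```

```text
time: 6.7
tcp_pos: [0.4864, -0.1597, 0.2449]
tool_rot: [0.623, 0.719, 0.303, 0.06]
ft_force: [0.3, 0.2, -0.6]
width: 0.0089
finger_force: 59.1
0.59 [269.7, 283.7] 2884 [[-0.0324 -0.0027 -0.0174]
 [-0.0102  0.0054  0.0414]
 [ 0.0296  0.007   0.0882]]
toe [ 0.565 -0.292  0.087]
[ 0.55  0.31  0.12  2.09 -0.95  0.83  1.5 ]
row [ 0.609  0.091 -0.136] [ 0.199  -0.017   0.1021] t 6.85 w 0.008859044507765207
```

View pics/s2.png

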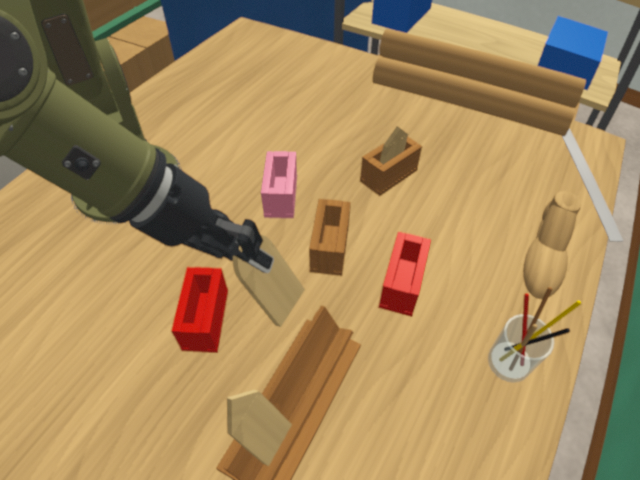

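The heel pattern is held as planned, with its foot near (283,318), and the pointed pattern at (258,427) hasn't moved. Next is the hover over the brown stand, turned upright.

```bash
python3 -m inch '[[[0.609,0.091,-0.136,0.199,-0.017,0.102,0.004],[0.609,0.091,-0.136,0.199,-0.017,0.102,0.004],[0.609,0.091,-0.136,0.199,-0.017,0.102,0.004],[0.609,0.091,-0.136,0.199,-0.017,0.102,0.004],[0.609,0.091,-0.136,0.199,-0.017,0.102,0.004],[0.609,0.091,-0.136,0.199,-0.017,0.102,0.004],[0.609,0.091,-0.136,0.199,-0.017,0.102,0.004],[0.609,0.091,-0.136,0.199,-0.017,0.102,0.004],[0.609,0.091,-0.136,0.199,-0.017,0.102,0.004],[0.609,0.091,-0.136,0.199,-0.017,0.102,0.004],[0.609,0.091,-0.136,0.199,-0.017,0.102,0.004],[0.609,0.091,-0.136,0.199,-0.017,0.102,0.004]]]'
python3 - <<'E'
from h import *
s=status.sense(); row(np.r_[ST,.202]-.006*RS2[:,2],RS2); row(np.r_[ST,.106]-.006*RS2[:,2],RS2)
p,d=optics.capture("scene"); i=optics.camera_info("scene")
T=R.from_quat(s["tool_rot"]).as_matrix()
for x in trace("scene","heel_mid")[:3]:
    P,u,v=cloud(i,d,x["pixels"]); Q=(P-s["tcp_pos"]-T@[0,0,.006])@(T@RB.T); k=abs(Q[:,1])<.012;Q=Q[k];P=P[k]
    if k.sum()<300: continue
    e=P-np.r_[ST,0]; print(x["score"],"board frame",np.percentile(Q,[2,50,98],0).round(4).tolist(),"stand x",np.percentile(e@XS,[2,50,98]).round(4),"y",np.percentile(e@np.cross([0,0,1],XS),[2,98]).round(4),"z",np.percentile(P[:,2],[1,99]).round(4))
cv2.imwrite("pics/s3.png",cv2.resize(p[90:310,190:480],None,fx=2.5,fy=2.5))
E
```

```text
time: 8.05
tcp_pos: [0.4745, 0.0627, 0.2083]
tool_rot: [0.549, 0.818, 0.097, -0.144]
ft_force: [-0.2, -0.9, 0.0]
width: 0.0088
finger_force: 59.0
row [ 0.001 -0.    -0.002] [0.0005 0.0001 0.0009] t 8.05 w 0.008847336180061257
row [ 0.001 -0.    -0.002] [-0.0324  0.0001  0.0911] t 8.05 w 0.008847336180061257
0.92 board frame [[-0.0345, -0.0032, -0.0277], [-0.0319, 0.0027, 0.0232], [0.0241, 0.0064, 0.0884]] stand x [-0.0034  0.0025  0.0063] y [-0.0353  0.0234] z [0.0759 0.2311]
```

View pics/s3.png

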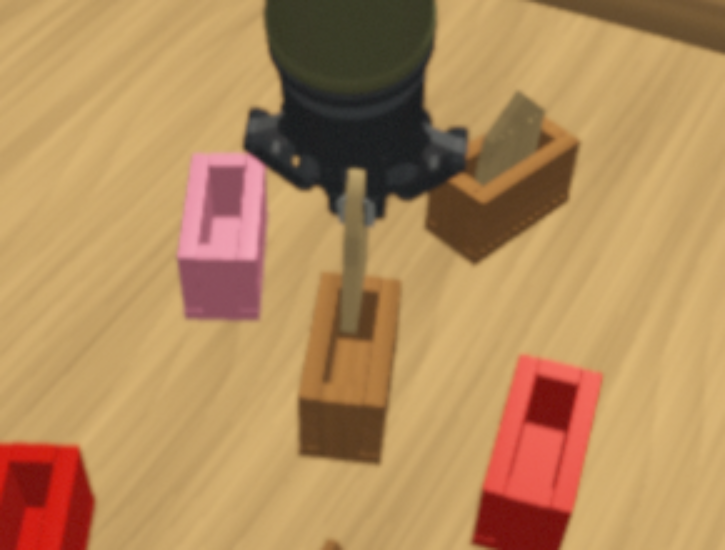

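The upright board hangs over the brown slot (crop 350,250), aligned and centred to within a few mm, so I'll lower it.

```bash
python3 -m inch '[[[0,0,-0.002,-0.007,0,0.019,0.004],[0,0,-0.002,-0.014,0,0.038,0.004],[0,0,-0.002,-0.021,0,0.056,0.004],[0,0,-0.002,-0.026,0,0.071,0.004],[0,0,-0.002,-0.029,0,0.082,0.004],[0,0,-0.002,-0.032,0,0.09,0.004],[0,0,-0.002,-0.032,0,0.09,0.004]]]'
python3 -c "
from h import *
row(np.r_[ST,.103]-.006*RS2[:,2],RS2)"
```

```text
time: 8.85
tcp_pos: [0.4738, 0.0638, 0.1119]
tool_rot: [0.547, 0.819, 0.096, -0.145]
ft_force: [-0.2, -0.6, -0.9]
width: 0.0089
finger_force: 59.0
row [-0.001 -0.001  0.001] [-0.0016  0.0003  0.0029] t 8.85 w 0.00887967095351087
```

```bash
python3 -m inch '[[[0,0,0,-0.0005,0,0.001,0.004],[0,0,0,-0.001,0,0.002,0.004],[0,0,0,-0.001,0,0.003,0.004],[0,0,0,-0.0013,0,0.0035,0.004],[0,0,0,-0.0013,0,0.0035,0.004],[0,0,0,-0.0013,0,0.0035,0.004]]]'
```

```text
time: 9.45
tcp_pos: [0.4742, 0.0637, 0.109]
tool_rot: [0.547, 0.819, 0.097, -0.144]
ft_force: [-0.5, -0.1, -1.1]
width: 0.0088
finger_force: 59.0
```

```bash
python3 -m inch '[[[0,0,0,-0.0003,0,0.001,0.004],[0,0,0,-0.0007,0,0.002,0.004],[0,0,0,-0.0007,0,0.002,0.004],[0,0,0,-0.0007,0,0.002,0.004]]]'
```

```text
time: 9.85
tcp_pos: [0.4742, 0.0639, 0.1073]
tool_rot: [0.547, 0.819, 0.097, -0.144]
ft_force: [-1.5, -0.4, 6.4]
width: 0.009
finger_force: 59.9
```

The foot is on the floor: the force went from -1 to +6 N at the expected height. I'll let go, then retreat along the tool axis.

```bash
python3 -m inch '[[[0,0,0,0,0,0,0.02],[0,0,0,0,0,0,0.03],[0,0,0,0,0,0,0.045],[0,0,0,0,0,0,0.06],[0,0,0,0,0,0,0.075],[0,0,0,0,0,0,0.075],[0,0,0,0,0,0,0.075],[0,0,0,0,0,0,0.075],[0,0,0,0,0,-0.02,0.075],[0,0,0,0,0,-0.04,0.075],[0,0,0,0,0,-0.08,0.075],[0,0,0,0,0,-0.12,0.075],[0,0,0,0,0,-0.15,0.075],[0,0,0,0,0,-0.15,0.075],[0,0,0,0,0,-0.15,0.075],[0,0,0,0,0,-0.15,0.075]]]'
python3 - <<'E'
from h import *
p,d=optics.capture("scene"); i=optics.camera_info("scene")
for l in("heel_mid","toe_mid"):
  for x in trace("scene",l)[:3]:
    P,u,v=cloud(i,d,x["pixels"]); e=P-np.r_[ST,0]
    print(l,x["score"],np.round(x["point"]),np.median(P,0).round(3),"stand x",np.percentile(e@XS,[2,50,98]).round(4),"y",np.percentile(e@np.cross([0,0,1],XS),[2,98]).round(4),"z",np.percentile(P[:,2],[1,99]).round(4))
cv2.imwrite("pics/s4.png",p)
E
```

```text
time: 11.45
tcp_pos: [0.493, 0.0168, 0.2467]
tool_rot: [0.547, 0.819, 0.096, -0.145]
ft_force: [-0.3, 0.6, 0.3]
width: 0.0749
finger_force: 0.0
heel_mid 0.68 [329. 222.] [0.483 0.047 0.105] stand x [-0.0034  0.0033  0.0065] y [-0.0339  0.0253] z [0.012 0.132]
toe_mid 0.71 [256. 424.] [ 0.565 -0.292  0.088] stand x [-0.0814 -0.0514 -0.0195] y [-0.3968 -0.3332] z [0.0365 0.1334]
```

View pics/s4.png

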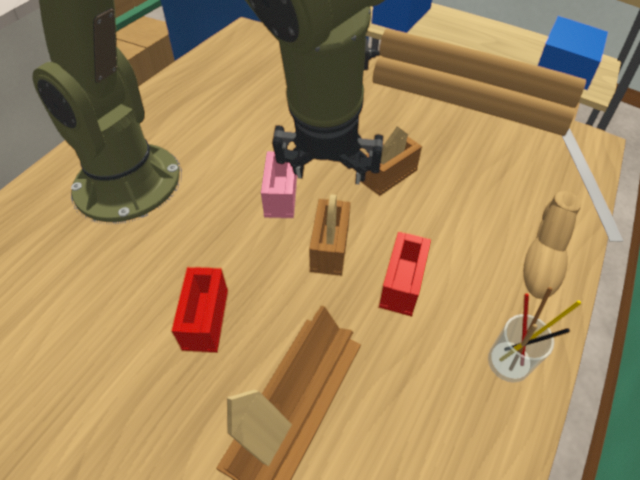

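The heel pattern stands upright in the brown slot at (331,220), top at about 132 mm. The gripper is clear and the pointed pattern hasn't moved, so I'm handing in.

```bash
python3 -c "
from station import job
print(job.job_done())"
```

```text
the job is handed in; nothing more can be done
None
```

The heel pattern is on edge, rounded end up, on the floor of the empty brown stand's slot and let go; the pointed pattern stayed on the rest, and I handed the job in after about 11.6 s without being shown a verdict.

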